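# Move the turned parts to the inspection rack in machining order

### The job

The four turned parts stand on the plywood board in the order in which they came off the lathe, the first one nearest the robot. Move them one by one to the grey inspection rack in that same order, counted from the rack's dark stop block: the part nearest the robot goes into the compartment next to the stop block, the next one beside it, and so on, the farthest part ending farthest from the stop. Stand each upright in the middle of its compartment, without tipping or dropping it.

Things in the scene. Friction and masses are not known exactly. Their poses are not given: they have to be found in the camera images.
- sleeve_mid (a point): Plain sleeve: upright aluminium cylinder 40 mm in diameter, 60 mm tall, with a dark wide bore (26 mm) showing on its top. Point on its axis, 30 mm above its foot; z up the axis. 0.10 to 0.21 kg.
- flanged_mid (a point): Flanged bush: aluminium, at its foot a flange 56 mm in diameter and 10 mm thick with six dark bolt holes, above it a body 32 mm in diameter, 60 mm tall in all, small dark bore (16 mm) on top. Point on its axis, 30 mm above its foot; z up the axis. Grasp it by the body. 0.12 to 0.24 kg.
- spindle_mid (a point): Stub spindle: aluminium, foot 50 mm in diameter and 24 mm tall, above it a slim solid stem 22 mm in diameter, 64 mm tall in all. Point on its axis, 32 mm above its foot. z up the axis. Grasp it by the stem, whose middle is 44 mm above its foot (12 mm above this point). 0.13 to 0.25 kg.
- collar_mid (a point): Thick collar: low wide aluminium cylinder 54 mm in diameter, 44 mm tall, with a wide dark bore (38 mm) showing on its top (only drawn: grasp it by its outside). Point on its axis, 22 mm above its foot; z up the axis. A grasp 8 mm above this point leaves the fingertips room. 0.14 to 0.28 kg.
- board: Plywood board 340 (its x axis) x 110 x 6 mm, fixed, on the side of the robot opposite the rack. Its x axis points away from the robot along the row. Four rubber seats with the parts lie on it at x = -117 (nearest the robot), -39, +39 and +117 mm, tops 10 mm above the table; a part stands within 5 mm of its seat's centre. Origin under its centre, on the table. Three of its seats are listed below.
- seat_sleeve: The seat on which the plain sleeve stands at the start, to show its place in the row: a round black rubber disc 72 mm across and 4 mm thick, fixed on the plywood board and alike with the other seats. Origin under its centre, 6 mm above the table; its top is 10 mm above the table. It never moves.
- seat_flanged: The seat on which the flanged bush stands at the start, to show its place in the row: a round black rubber disc 72 mm across and 4 mm thick, fixed on the plywood board and alike with the other seats. Origin under its centre, 6 mm above the table; its top is 10 mm above the table. It never moves.
- seat_spindle: The seat on which the stub spindle stands at the start, to show its place in the row: a round black rubber disc 72 mm across and 4 mm thick, fixed on the plywood board and alike with the other seats. Origin under its centre, 6 mm above the table; its top is 10 mm above the table. It never moves.
- rack: Grey inspection rack, fixed: plate 400 (its x axis) x 110 x 6 mm; five cross ribs (4 mm thick, tops 22 mm above the table) part it into four compartments, open at the sides, centred on its x axis at -117, -39, +39 and +117 mm, 74 mm clear between ribs, floor 6 mm above the table. Origin under the plate's centre, on the table. It lies on one side of the robot (which varies), its row roughly away from the robot.
- stop: Dark steel stop block 30 x 90 x 36 mm standing fixed on one end of the rack, on its x axis either 182 mm towards +x or 182 mm towards -x from the rack's origin (which end varies; the other end is bare). Origin under its centre, 6 mm above the table; its top is 42 mm above the table.
Things that resemble listed ones, but are neither listed nor needed, are in the scene too. What is shaped like the part that bears flanged_mid but red or turquoise is not meant. What is shaped like the part that bears collar_mid but orange is not meant.

How it is judged:
At the end, for the whole second after the job is handed in: Each part stands upright (within 0.1 rad) on the rack's floor (height within 5 mm), within 15 mm of the centre of a compartment along and across the rack, at rest; counted from the stop block, the parts are in the same order as their seats counted from the robot (y of sleeve_mid in the frame of rack between -0.015 and 0.015 m and z of sleeve_mid in the frame of rack between 0.031 and 0.041 m and angle between each of sleeve_mid, flanged_mid, spindle_mid, collar_mid's own z axis and vertical below 0.1 rad and linear speed of each of sleeve, flanged, spindle, collar below 0.02 m/s and (x of sleeve_mid in the frame of rack between -0.132 and -0.102 m or x of sleeve_mid in the frame of rack between -0.054 and -0.024 m or x of sleeve_mid in the frame of rack between 0.024 and 0.054 m or x of sleeve_mid in the frame of rack between 0.102 and 0.132 m) and y of flanged_mid in the frame of rack between -0.015 and 0.015 m and z of flanged_mid in the frame of rack between 0.031 and 0.041 m and (x of flanged_mid in the frame of rack between -0.132 and -0.102 m or x of flanged_mid in the frame of rack between -0.054 and -0.024 m or x of flanged_mid in the frame of rack between 0.024 and 0.054 m or x of flanged_mid in the frame of rack between 0.102 and 0.132 m) and y of spindle_mid in the frame of rack between -0.015 and 0.015 m and z of spindle_mid in the frame of rack between 0.033 and 0.043 m and (x of spindle_mid in the frame of rack between -0.132 and -0.102 m or x of spindle_mid in the frame of rack between -0.054 and -0.024 m or x of spindle_mid in the frame of rack between 0.024 and 0.054 m or x of spindle_mid in the frame of rack between 0.102 and 0.132 m) and y of collar_mid in the frame of rack between -0.015 and 0.015 m and z of collar_mid in the frame of rack between 0.023 and 0.033 m and (x of collar_mid in the frame of rack between -0.132 and -0.102 m or x of collar_mid in the frame of rack between -0.054 and -0.024 m or x of collar_mid in the frame of rack between 0.024 and 0.054 m or x of collar_mid in the frame of rack between 0.102 and 0.132 m) and ((x of seat_sleeve in the frame of board between -0.137 and -0.097 m and horizontal distance between sleeve_mid and stop between 0.04 and 0.09 m) or (x of seat_sleeve in the frame of board between -0.059 and -0.019 m and horizontal distance between sleeve_mid and stop between 0.118 and 0.168 m) or (x of seat_sleeve in the frame of board between 0.019 and 0.059 m and horizontal distance between sleeve_mid and stop between 0.196 and 0.246 m) or (x of seat_sleeve in the frame of board between 0.097 and 0.137 m and horizontal distance between sleeve_mid and stop between 0.274 and 0.324 m)) and ((x of seat_flanged in the frame of board between -0.137 and -0.097 m and horizontal distance between flanged_mid and stop between 0.04 and 0.09 m) or (x of seat_flanged in the frame of board between -0.059 and -0.019 m and horizontal distance between flanged_mid and stop between 0.118 and 0.168 m) or (x of seat_flanged in the frame of board between 0.019 and 0.059 m and horizontal distance between flanged_mid and stop between 0.196 and 0.246 m) or (x of seat_flanged in the frame of board between 0.097 and 0.137 m and horizontal distance between flanged_mid and stop between 0.274 and 0.324 m)) and ((x of seat_spindle in the frame of board between -0.137 and -0.097 m and horizontal distance between spindle_mid and stop between 0.04 and 0.09 m) or (x of seat_spindle in the frame of board between -0.059 and -0.019 m and horizontal distance between spindle_mid and stop between 0.118 and 0.168 m) or (x of seat_spindle in the frame of board between 0.019 and 0.059 m and horizontal distance between spindle_mid and stop between 0.196 and 0.246 m) or (x of seat_spindle in the frame of board between 0.097 and 0.137 m and horizontal distance between spindle_mid and stop between 0.274 and 0.324 m))); the robot touches nothing.
It fails at once if a turned part tipped over (angle between any of sleeve_mid, flanged_mid, spindle_mid, collar_mid's own z axis and vertical above 0.7 rad).
It fails at once if a turned part dropped from more than 2 cm ((height (world z) of sleeve_mid above 0.06 m and contact force between sleeve and anything else below 0.02 N) or (height (world z) of flanged_mid above 0.06 m and contact force between flanged and anything else below 0.02 N) or (height (world z) of spindle_mid above 0.062 m and contact force between spindle and anything else below 0.02 N) or (height (world z) of collar_mid above 0.052 m and contact force between collar and anything else below 0.02 N)).
It also fails if it takes over 112 s, if anything falls off the work surface, if the arm or the gripper's body presses on something with over 40 N, if the wrist force passes 120 N, or if a joint passes its speed limit or range.

### The arm

A 6-joint arm with a two-finger parallel gripper is mounted at the origin on the work surface. World frame = base frame: x ahead of the robot, y to its left, z up, the work surface at z = 0. Lengths are in m, angles in rad, forces in N, time in s.
With the tool pointing down it reaches from about 0.35 to 0.975 m from the base axis. Payload 4.9 kg.
Tool frame: the origin (TCP) lies at the very end of the fingers, on their centre line; the grasp point (between the pads) lies 19 mm behind it; z points along the fingers, y is the line along which they close (so a half turn about z gives the same grasp; the last joint's range is limited). The gripper opens to 85 mm and grips with 20 to 120 N. Pads are 22 mm wide; open, the fingers measure 114 mm over their backs; the gripper's body (76 mm by 85 mm) begins 54 mm behind the grasp point. The pads swing forward as they close: fully open they stand 13 mm farther back than shut.
Start: joints at [1.193, 0.053, 1.613, -0, 1.476, -0.119], TCP at [0.16, 0.604, 0.231] pointing down, gripper open.
Joint ranges: [-3.01, 3.01], [-1.01, 2.22], [0.06, 2.58], [-1.02, 4.17], [0.09, 2.62], [-3.14, 3.14]. Speed limits (rad/s): [2.57, 2.57, 3.14, 3.14, 3.14, 3.14].

### API

Orientations are given as a rotation vector (axis times angle).
In Python, from station import ctrl, imaging gives the robot as it stands.
- The arm moves only by the tool play_rows, never from a script. Its argument "series" is a list of rows, each a list of 3 entries, a list of its own where there are three numbers: the opening, from 0 (shut) to 1 (fully open), then the shift along the tool's x, y, z each as a share of 0.05 m, from -1 to 1, then the turn, a rotation vector about the tool's x, y, z each as a share of 8 degrees, from -1 to 1. In form: [[grip, [dx, dy, dz], [ax, ay, az]], ...]. A call has 1 to 8 rows; each row shifts and turns the commanded pose from where the row before left it, along the tool's axes as they then stand; what a row does not reach is not made up. A row lasts 1/8 s, in which the tool goes at most 62.5 mm and 10.7 degrees, less where a joint would pass 70% of its speed; a pose out of reach is approached as far as the arm can. A call with a number of a shift or a turn outside -1 to 1 is refused whole. A call with a gripper value outside its range is refused whole. The fingers move at their own pace and stop on an object; "force" is the grip in N (left out, the last holds). Time passes only in rows, so rows that do not move let the fingers close. It gives the time, the measured TCP pose, the force, the opening and the grip force at its end, in the units of the state.
- ctrl.get_obs(): the state, without advancing time (a new reading comes with each control period).
- imaging.get_image(name): name is "side" or "top" or "wrist"; returns a dict with "color" (384x512x3 uint8, blue, green, red), "fx", "fy", "cx", "cy" (pixels), "extrinsics" (4x4, takes a point from world to camera coordinates); the wrist camera has in their place "hand_eye" (4x4, takes a point from camera to tool coordinates, whose origin is the TCP and whose axes are the flange's). Camera axes: x right, y down, z forward; pixel columns grow to the right and rows downward; lengths in m; the calibration is good to about 2 mm. A picture is of the moment at which its call begins: read the wrist's pose just before it. There is no depth.
- ctrl.finish_job(): hands the job in; it is judged then, once.
The state is a dict: "t": time; "q": joint angles; "dq": joint speeds; "effort": joint torques, N m; "tool_pos": TCP position; "tool_rot": TCP orientation; "contact_force": force on the tool from outside, world axes, zero at the start; "wrist_torque": the same for the moment, N m; "opening": finger opening in m; "grip_force": force on a finger pad.
Only numpy, scipy, OpenCV 4.12 (cv2) and the standard library are available. Lean on these libraries where they do the work, as an engineer would, in place of code of your own. Each camera call takes 0.05 s, during which the arm holds its last target. There are 200 camera calls.

## Working session

There is one attempt and no reset: what is moved stays moved. The work goes in short steps, Python scripts to look and compute and a tool call to move; the robot and the scene stay as the last step left them, time stands still between calls to the robot, and variables do not carry over. Pictures are saved under pics/ and viewed, at most 14 in all, crops included, and the job is handed in when it is done.

Besides the shell and the picture viewer there is one more tool, called after "Request:" by a JSON object that holds its "method" and its "body". play_rows: Moves the arm, as the interface text tells. Shift numbers are shares of 0.05 m and turn numbers shares of 8 degrees, none past 1 either way. Its arguments: {"type":"object","properties":{"series":{"type":"array"},"force":{"type":"number"}},"required":["series"]}

```bash
mkdir -p pics; cat > h.py <<'E'
import numpy as np, cv2
from scipy.spatial.transform import Rotation as R
from station import ctrl, imaging
def grab(n,fn=None):
    o=ctrl.get_obs(); d=imaging.get_image(n)
    if fn: cv2.imwrite('pics/'+fn,d['color'])
    if n=='wrist':
        T=np.eye(4);T[:3,:3]=R.from_rotvec(o['tool_rot']).as_matrix();T[:3,3]=o['tool_pos']
        C=T@d['hand_eye']
    else: C=np.linalg.inv(d['extrinsics'])
    d['C']=C; return d
def ray(d,u,v,z):
    r=d['C'][:3,:3]@np.array([(u-d['cx'])/d['fx'],(v-d['cy'])/d['fy'],1]);c=d['C'][:3,3]
    return c+r*(z-c[2])/r[2]
def proj(d,p):
    q=np.linalg.inv(d['C'])@np.append(p,1);return np.array([q[0]/q[2]*d['fx']+d['cx'],q[1]/q[2]*d['fy']+d['cy']])
E
python3 - <<'E'
from h import *
o=ctrl.get_obs();print(o['t'],o['tool_pos'],o['tool_rot'],o['opening'])
print(R.from_rotvec(o['tool_rot']).as_matrix().round(3))
for n in('top','side'):
    d=grab(n,n+'.png');print(n,d['fx'],d['C'].round(3))
d=grab('wrist','w0.png');print(d['hand_eye'].round(3),d['fx'],d['C'].round(3))
E
```

```text
0.0 [0.15970353 0.60360333 0.23006778] [-4.05297836e-01 -3.11484316e+00  3.09148104e-03] 0.08531574109450862
[[-0.967  0.256 -0.001]
 [ 0.256  0.967 -0.002]
 [ 0.    -0.002 -1.   ]]
top 437.15281629637917 [[-0.05  -0.978  0.201  0.346]
 [-0.999  0.05  -0.005  0.034]
 [-0.005 -0.201 -0.98   1.018]
 [ 0.     0.     0.     1.   ]]
side 366.3957823530626 [[ 0.811 -0.449  0.376  0.127]
 [-0.585 -0.608  0.536 -0.493]
 [-0.012 -0.655 -0.756  0.81 ]
 [ 0.     0.     0.     1.   ]]
[[-0.    -0.966 -0.258  0.066]
 [ 1.    -0.     0.    -0.   ]
 [-0.    -0.258  0.966 -0.142]
 [ 0.     0.     0.     1.   ]] 310.82630398569404 [[ 0.256  0.934  0.248  0.096]
 [ 0.967 -0.247 -0.067  0.62 ]
 [-0.002  0.257 -0.966  0.372]
 [ 0.     0.     0.     1.   ]]
```

View pics/top.png

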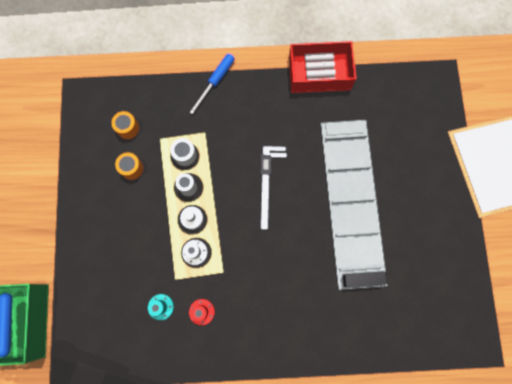

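View pics/side.png

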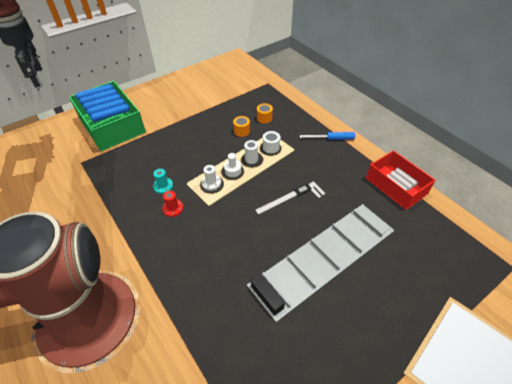

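Row from near to far: flanged bush (195,252), spindle (192,219), sleeve (187,186), collar (184,153). Look-alikes that I won't use are turquoise (160,307), red (201,312) and orange (124,124), (129,165). The stop (365,281) is at the rack's near end, so near goes to near.

```bash
python3 - <<'E'
from h import *
import json
d=grab('top');im=d['color'];hsv=cv2.cvtColor(im,cv2.COLOR_BGR2HSV)
def rect(m,z,name):
    m=cv2.morphologyEx(m,cv2.MORPH_CLOSE,np.ones((7,7)))
    cs,_=cv2.findContours(m,cv2.RETR_EXTERNAL,cv2.CHAIN_APPROX_NONE);c=max(cs,key=cv2.contourArea)
    P=np.array([ray(d,u,v,z)[:2] for u,v in c[:,0]],np.float32)
    (cx,cy),sz,_=r=cv2.minAreaRect(P);b=cv2.boxPoints(r);e=[b[1]-b[0],b[2]-b[1]];a=max(e,key=np.linalg.norm);a=a/np.linalg.norm(a)
    if a[0]<0:a=-a
    print(name,cx,cy,sz,a,np.degrees(np.arctan2(a[1],a[0])));return np.array([cx,cy]),a
m=np.zeros(im.shape[:2],np.uint8);m[125:285,150:235]=cv2.inRange(hsv,(15,40,120),(35,255,255))[125:285,150:235]
bc,ba=rect(m,.006,'board')
m=np.zeros(im.shape[:2],np.uint8);m[110:300,310:400]=cv2.inRange(hsv,(0,0,110),(179,60,255))[110:300,310:400]
rc,ra=rect(m,.006,'rack')
for s in(-117,-39,39,117): print(s,bc+ba*s/1000,proj(d,np.append(bc+ba*s/1000,.01)),rc+ra*s/1000,proj(d,np.append(rc+ra*s/1000,.006)))
q=ray(d,364,281,.042);print('stop',(q[:2]-rc)@ra)
V=cv2.resize(im[110:300,100:400],None,fx=2.6,fy=2.6,interpolation=cv2.INTER_CUBIC);cv2.imwrite('pics/crop.png',V[:600])
E
```

```text
board 0.5493170022964478 0.18147039413452148 (0.3436797261238098, 0.11396366357803345) [0.99528044 0.09704018] 5.568756
rack 0.5357533693313599 -0.2006484866142273 (0.40140989422798157, 0.11346226185560226) [0.9997725 0.021329 ] 1.2221543
-117 [0.43286919 0.17011669] [195.8859974 252.3167707] [ 0.41877999 -0.20314398] [358.2285155  250.42482204]
-39 [0.51050106 0.17768583] [191.88705841 219.08612338] [ 0.49676224 -0.20148032] [354.27288994 217.04147978]
39 [0.58813294 0.18525496] [188.00843955 186.85532015] [ 0.5747445  -0.19981666] [350.43668146 184.66595234]
117 [0.66576482 0.1928241 ] [184.24479101 155.57990484] [ 0.65272675 -0.19815299] [346.71456298 153.25328369]
stop -0.18664271542928892
```

View pics/crop.png

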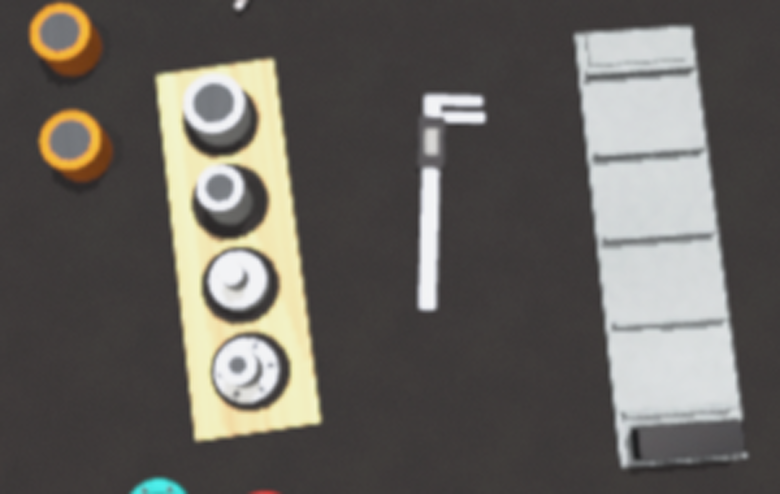

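Request:
{"method": "play_rows", "body": {"series": [[1,[0,0,0],[0,0,-0.85]],[1,[0,0,0],[0,0,-0.85]],[1,[0,0,0],[0,0,-0.85]],[1,[-0.63,-0.83,0],[0,0,0]],[1,[-0.63,-0.83,0],[0,0,0]],[1,[-0.63,-0.83,0],[0,0,0]],[1,[-0.63,-0.83,0],[0,0,0]],[1,[-0.63,-0.83,0],[0,0,0]]], "force": 40}}

```text
t: 1.2
tool_pos: [0.3377, 0.4115, 0.2312]
tool_rot: [-0.153, 3.138, 0.0]
contact_force: [0.5, -1.2, 0.4]
opening: 0.0851
grip_force: 0.0
```

Request:
{"method": "play_rows", "body": {"series": [[1,[-0.63,-0.83,0],[0,0,0]],[1,[-0.63,-0.83,0],[0,0,0]],[1,[-0.63,-0.83,0],[0,0,0]],[1,[-0.63,-0.83,0],[0,0,0]],[1,[-0.63,-0.83,0],[0,0,0]],[1,[-0.63,-0.83,0],[0,0,0]],[1,[0,0,0],[0,0,0]]]}}

```text
t: 2.08
tool_pos: [0.5507, 0.1809, 0.2309]
tool_rot: [0.145, -3.138, 0.001]
contact_force: [-0.9, 1.7, 0.3]
opening: 0.0848
grip_force: 0.0
```

```bash
python3 - <<'E'
from h import *
o=ctrl.get_obs();print(o['t'],o['tool_pos'],R.from_rotvec(o['tool_rot']).as_matrix().round(3))
d=grab('wrist','w1.png')
bc=np.array([.5493,.1815]);ba=np.array([.9953,.0970])
for s in(-117,-39,39,117): print(proj(d,np.append(bc+ba*s/1000,.01)).round(),proj(d,np.append(bc+ba*s/1000,.07)).round())
E
```

```text
2.075 [0.55066504 0.18093704 0.23088164] [[-0.996 -0.093 -0.   ]
 [-0.093  0.996 -0.001]
 [ 0.001 -0.001 -1.   ]]
[252.  60.] [252.  50.]
[252. 133.] [252. 138.]
[252. 198.] [252. 214.]
[253. 257.] [253. 282.]
```

View pics/w1.png

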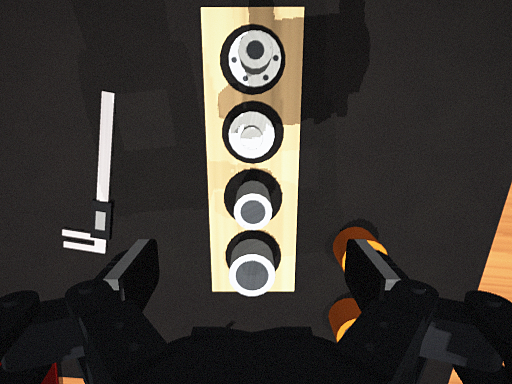

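```bash
python3 - <<'E'
from h import *
d=grab('wrist');t=grab('top')
g=cv2.cvtColor(d['color'],cv2.COLOR_BGR2GRAY);gt=cv2.cvtColor(t['color'],cv2.COLOR_BGR2GRAY)
bc=np.array([.5493,.1815]);ba=np.array([.9953,.0970]);bn=np.array([-.097,.9953])
# dark bores / wrist
for nm,u,v,z,lim in(('flanged',254,49,.07,150),('sleeve',253,209,.07,150),('collar',252,275,.054,150)):
    m=(g<lim).astype(np.uint8);n,l,s,c=cv2.connectedComponentsWithStats(m);k=l[v,u]
    p=ray(d,*c[k],z)[:2];print(nm,c[k],s[k],p,(p-bc)@ba,(p-bc)@bn)
p=ray(d,251,130,.074)[:2];print('spindle',p,(p-bc)@ba,(p-bc)@bn)
print(g[120:142,235:270:2])
E
```

```text
flanged [252.97818182  50.97818182] [244  42  19  19 275] [0.4326337  0.17270047] -0.1169715266407172 0.0025584554969010735
sleeve [250.63169643 212.79017857] [239 202  24  23 448] [0.58544099 0.18494718] 0.03630550129294744 -7.469982091182057e-05
collar [249.68716578 276.10026738] [234 262  33  29 748] [0.66676745 0.19147799] 0.11788321371262062 -0.001463253750021029
spindle [0.50208408 0.17746689] -0.04738521822664648 0.0005657872765458436
[[224 218 214 214 213 212 213 219 220 221 217 223 216 218 226 235  36  15]
 [223 211 211 217 212 211 216 223 218 221 217 220 214 217 220 232 194   5]
 [216 210 213 216 214 215 215 220 215 224 216 224 213 221 220 222 230  20]
 [229 211 213 211 213 213 212 222 214 224 219 218 216 218 215 221 229 110]
 [223 210 208 210 211 211 219 228 217 220 216 217 213 224 217 233 223 186]
 [221 212 209 255 255 214 227 236 232 227 218 217 215 227 215 255 254 253]
 [221 213 231 255 255 221 141 143 143 207 227 221 215 224 216 255 254 245]
 [218 163 245 255 245 174  71  77  75 118 222 220 216 221 219 253 252 255]
 [222 139 241 255 145  89 156 161 197  92 136 222 215 
[... 296 characters left out ...]
196 219 251 252 251 252]
 [147 255 255 209 222 221 217 211 216 221 216 222 148 221 253 251 251 252]
 [254 254 241 224 222 219 213 217 212 217 212 226 144 226 253 251 251 251]
 [254 253 193 222 216 215 219 214 212 215 220 219 188 226 252 251 251 251]
 [251 253 192 221 212 207 211 216 215 214 218 242 229 255 252 251 251 251]
 [251 252 244 239 210 215 211 215 209 216 214 255 254 253 251 251 251 251]
 [251 252 253 254 238 211 212 211 255 245 238 255 253 250 251 251 251 251]
 [251 252 252 252 241 204 209 207 255 253 253 253 252 249 251 251 251 252]
 [251 252 252 252 252 253 252 251 252 251 252 252 252 248 251 251 251 252]
 [252 251 251 251 252 253 253 253 252 252 251 252 252 249 252 252 252 252]]
```

Request:
{"method": "play_rows", "body": {"series": [[1,[0.79,0.01,0],[0,0,0]],[1,[0.79,0.01,0],[0,0,0]],[1,[0.79,0.01,0],[0,0,0]],[1,[0,0,0.9],[0,0,0]],[1,[0,0,0.9],[0,0,0]],[1,[0,0,0],[0,0,0]],[1,[0,0,0],[0,0,0]]]}}

```text
t: 3.1
tool_pos: [0.4315, 0.1743, 0.143]
tool_rot: [-0.155, 3.136, 0.001]
contact_force: [0.2, -0.0, -0.5]
opening: 0.0853
grip_force: 0.0
```

```bash
cat >> h.py <<'E'
def go(x,y,z,yaw):
    """turn shares (tool z, total) then shift in turned tool frame, shares of 0.05, total"""
    o=ctrl.get_obs();M=R.from_rotvec(o['tool_rot']).as_matrix();p=np.array(o['tool_pos'])
    now=np.degrees(np.arctan2(-M[1,0],-M[0,0]));a=np.radians(yaw);c,s=np.cos(a),np.sin(a)
    M2=np.array([[-c,-s,0],[-s,c,0],[0,0,-1.]])
    print('t',o['t'],'pos',p.round(4),'yaw',now.round(2),'tilt',M[:,2].round(3),'turn',(-(yaw-now)/8).round(2),'shift',(M2.T@(np.array([x,y,z])-p)/.05).round(2))
E
python3 - <<'E'
from h import *
d=grab('wrist','w2.png');go(.4325,.1715,.03,5.57)
g=cv2.cvtColor(d['color'],cv2.COLOR_BGR2GRAY)
u,v=proj(d,[.4325,.1715,.07]);print(u,v)
m=(g<150).astype(np.uint8);n,l,s,c=cv2.connectedComponentsWithStats(m);k=l[int(v),int(u)];print(c[k],s[k],ray(d,*c[k],.07))
E
```

```text
t 3.15 pos [0.4322 0.1743 0.1438] yaw 5.63 tilt [ 0.004  0.001 -1.   ] turn 0.01 shift [ 0.   -0.06  2.28]
247.59290504460114 204.89580254357108
[248.90882353 205.72058824] [239 196  21  20 340] [0.43302912 0.1725083  0.07      ]
```

View pics/w2.png

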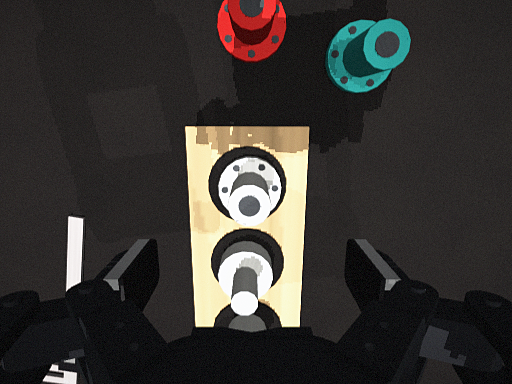

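The bush's bore is at (249,206), which gives (0.433, 0.1725). The spindle stands behind it at (245,302), and the red and turquoise look-alikes are well clear at the top.

Request:
{"method": "play_rows", "body": {"series": [[1,[0,-0.04,0.8],[0,0,0]],[1,[0,0,0.8],[0,0,0]],[1,[0,0,0.4],[0,0,0]],[1,[0,0,0.28],[0,0,0]],[0.2,[0,0,0],[0,0,0]],[0.2,[0,0,0],[0,0,0]],[0.2,[0,0,0],[0,0,0]],[0.2,[0,0,0],[0,0,0]]], "force": 40}}

```text
t: 4.15
tool_pos: [0.4324, 0.1718, 0.0288]
tool_rot: [-0.153, 3.135, 0.001]
contact_force: [0.3, -0.3, 5.4]
opening: 0.0307
grip_force: 39.5
```

Request:
{"method": "play_rows", "body": {"series": [[0.2,[0,0,0],[0,0,0]],[0.2,[0,0,0],[0,0,0]]]}}

```text
t: 4.4
tool_pos: [0.4324, 0.1718, 0.0287]
tool_rot: [-0.153, 3.135, 0.001]
contact_force: [-1.1, 0.2, 5.6]
opening: 0.0303
grip_force: 39.6
```

Request:
{"method": "play_rows", "body": {"series": [[0.2,[0,0,-0.3],[0,0,0]],[0.2,[0,0,-0.7],[0,0,0]],[0.2,[0,0,-0.8],[0,0,0]],[0.2,[0,0,-0.8],[0,0,0.54]],[0.2,[0.05,-0.5,0],[0,0,0]],[0.2,[0.05,-0.83,0],[0,0,0]],[0.2,[0.05,-0.83,0],[0,0,0]],[0.2,[0.05,-0.83,0],[0,0,0]]]}}

```text
t: 5.4
tool_pos: [0.4239, 0.0206, 0.1576]
tool_rot: [-0.035, 3.141, -0.0]
contact_force: [0.2, 0.7, -0.6]
opening: 0.0301
grip_force: 39.9
```

Request:
{"method": "play_rows", "body": {"series": [[0.2,[0.05,-0.83,0],[0,0,0]],[0.2,[0.05,-0.83,0],[0,0,0]],[0.2,[0.05,-0.83,0],[0,0,0]],[0.2,[0.05,-0.83,0],[0,0,0]],[0.2,[0.05,-0.83,0],[0,0,0]],[0.2,[0,-0.35,0],[0,0,0]],[0.2,[0,0,0],[0,0,0]],[0.2,[0,0,0],[0,0,0]]]}}

```text
t: 6.4
tool_pos: [0.4169, -0.2024, 0.1571]
tool_rot: [0.036, -3.141, -0.001]
contact_force: [0.5, 1.1, -1.4]
opening: 0.0303
grip_force: 40.0
```

```bash
python3 - <<'E'
from h import *
d=grab('wrist','w3.png');go(.4188,-.2031,.026,1.22)
rc=np.array([.5358,-.2006]);ra=np.array([.9998,.0213]);rn=np.array([-.0213,.9998])
for x,y,z in((-.2,-.055,.006),(-.2,.055,.006),(-.156,-.055,.022),(-.156,.055,.022),(-.078,-.055,.022),(-.078,.055,.022)): print(x,y,proj(d,np.append(rc+ra*x+rn*y,z)).round())
E
```

```text
t 6.45 pos [ 0.4169 -0.2023  0.1572] yaw 1.33 tilt [-0.     0.001 -1.   ] turn 0.01 shift [-0.04 -0.02  2.62]
-0.2 -0.055 [190.  92.]
-0.2 0.055 [312.  93.]
-0.156 -0.055 [189. 144.]
-0.156 0.055 [313. 144.]
-0.078 -0.055 [193. 226.]
-0.078 0.055 [308. 226.]
```

View pics/w3.png

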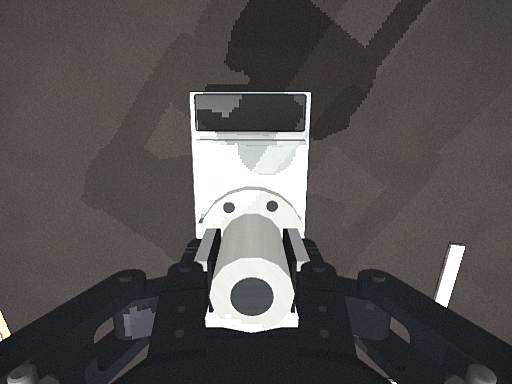

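Predicted rack corners (190,92) and (312,93) match the picture, and the bush hangs upright between the fingers with its bore at (252,297). I'll lower it now.

Request:
{"method": "play_rows", "body": {"series": [[0.2,[-0.04,-0.02,0.8],[0,0,0]],[0.2,[0,0,0.9],[0,0,0]],[0.2,[0,0,0.5],[0,0,0]],[0.2,[0,0,0.3],[0,0,0]],[0.2,[0,0,0.1],[0,0,0]],[0.2,[0,0,0.02],[0,0,0]],[0.2,[0,0,0],[0,0,0]]]}}

```text
t: 7.32
tool_pos: [0.4198, -0.2049, 0.0275]
tool_rot: [-0.035, 3.14, -0.002]
contact_force: [-0.0, 0.3, -0.8]
opening: 0.0299
grip_force: 40.0
```

Request:
{"method": "play_rows", "body": {"series": [[0.2,[0,0,0.03],[0,0,0]],[0.2,[0,0,0],[0,0,0]]]}}

```text
t: 7.58
tool_pos: [0.4191, -0.2045, 0.0251]
tool_rot: [-0.034, 3.141, -0.0]
contact_force: [-0.5, -0.4, -1.0]
opening: 0.0304
grip_force: 40.0
```

Request:
{"method": "play_rows", "body": {"series": [[0.2,[0,0,0.03],[0,0,0]],[0.2,[0,0,0],[0,0,0]]]}}

```text
t: 7.82
tool_pos: [0.4192, -0.2047, 0.0248]
tool_rot: [0.034, -3.141, -0.0]
contact_force: [-5.1, 2.5, 9.5]
opening: 0.0301
grip_force: 40.9
```

Request:
{"method": "play_rows", "body": {"series": [[0.5,[0,0,0],[0,0,0]],[1,[0,0,0],[0,0,0]],[1,[0,0,0],[0,0,0]],[1,[0,0,0],[0,0,0]],[1,[0,0,-0.5],[0,0,0]],[1,[0,0,-0.9],[0,0,0]],[1,[0,0,-0.9],[0,0,0]],[1,[0,0,-0.5],[0,0,-0.54]]]}}

```text
t: 8.82
tool_pos: [0.4199, -0.205, 0.1663]
tool_rot: [-0.156, 3.135, -0.004]
contact_force: [-0.4, 0.5, -1.0]
opening: 0.0856
grip_force: 0.0
```

```bash
python3 - <<'E'
from h import *
d=grab('wrist','w4.png');go(.506,.1773,.16,5.57)
g=cv2.cvtColor(d['color'],cv2.COLOR_BGR2GRAY)
u,v=proj(d,[.419,-.204,.066]);print(u,v)
m=(g<150).astype(np.uint8);n,l,s,c=cv2.connectedComponentsWithStats(m);k=l[int(v),int(u)];p=ray(d,*c[k],.066);print(s[k],p)
e=p[:2]-[.5358,-.2006];print(e@[.9998,.0213],e@[-.0213,.9998])
E
```

```text
t 8.875 pos [ 0.4212 -0.2059  0.1692] yaw 5.8 tilt [ 0.007 -0.005 -1.   ] turn 0.03 shift [-2.43  7.46  0.18]
253.24275857579494 193.0215191968287
[243 186  19  18 265] [ 0.42012301 -0.20477046  0.066     ]
-0.11574268875706048 -0.0017057059368980258
```

Flanged bush stands in its compartment, within 2 mm. Next is the spindle.

Request:
{"method": "play_rows", "body": {"series": [[1,[-0.27,0.83,0],[0,0,0]],[1,[-0.27,0.83,0],[0,0,0]],[1,[-0.27,0.83,0],[0,0,0]],[1,[-0.27,0.83,0],[0,0,0]],[1,[-0.27,0.83,0],[0,0,0]],[1,[-0.27,0.83,0],[0,0,0]],[1,[-0.27,0.83,0],[0,0,0]],[1,[-0.27,0.83,0],[0,0,0]]]}}

```text
t: 9.88
tool_pos: [0.4939, 0.138, 0.1622]
tool_rot: [0.151, -3.137, 0.0]
contact_force: [0.3, -0.7, 0.0]
opening: 0.0851
grip_force: 0.0
```

Request:
{"method": "play_rows", "body": {"series": [[1,[-0.27,0.83,0],[0,0,0]],[1,[0,0,0.3],[0,0,0]],[1,[0,0,0],[0,0,0]],[1,[0,0,0],[0,0,0]]]}}

```text
t: 10.38
tool_pos: [0.5032, 0.178, 0.1476]
tool_rot: [0.15, -3.137, 0.001]
contact_force: [0.2, -0.2, -0.9]
opening: 0.0857
grip_force: 0.0
```

```bash
python3 - <<'E'
from h import *
d=grab('wrist');u,v=proj(d,[.506,.1773,.074]);print(u,v);go(.506,.1773,.034,5.57)
u,v=int(u),int(v);c=d['color'][v-60:v+40,u-60:u+60];cv2.imwrite('pics/w5.png',cv2.resize(c,None,fx=4,fy=4))
E
```

```text
250.21087467653 207.6615759794557
t 10.425 pos [0.5035 0.1781 0.1481] yaw 5.47 tilt [-0. -0. -1.] turn -0.01 shift [-0.05 -0.02  2.28]
```

View pics/w5.png

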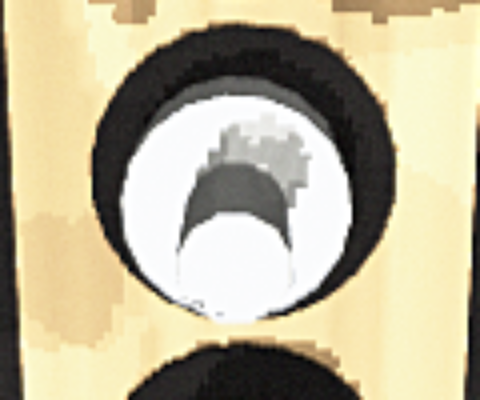

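Stem top is at about (249,214), so the spindle is at (0.510, 0.177). That matches its seat.

Request:
{"method": "play_rows", "body": {"series": [[1,[-0.13,-0.03,0.4],[0,0,0]],[1,[0,0,0.8],[0,0,0]],[1,[0,0,0.6],[0,0,0]],[1,[0,0,0.38],[0,0,0]],[0.1,[0,0,0],[0,0,0]],[0.1,[0,0,0],[0,0,0]],[0.1,[0,0,0],[0,0,0]],[0.1,[0,0,0],[0,0,0]]]}}

```text
t: 11.42
tool_pos: [0.5114, 0.1783, 0.0408]
tool_rot: [-0.153, 3.135, -0.0]
contact_force: [-1.7, -1.4, 2.1]
opening: 0.02
grip_force: 40.0
```

Request:
{"method": "play_rows", "body": {"series": [[0.1,[0,0,0],[0,0,0]],[0.1,[0,0,0],[0,0,0]],[0.1,[0,0,0],[0,0,0]]]}}

```text
t: 11.8
tool_pos: [0.5114, 0.1783, 0.0407]
tool_rot: [-0.153, 3.135, -0.0]
contact_force: [-0.4, -1.6, 5.8]
opening: 0.0197
grip_force: 40.1
```

```bash
python3 - <<'E'
from h import *
go(.4968,-.2015,.169,1.22)
E
```

```text
t 11.8 pos [0.5114 0.1783 0.0407] yaw 5.57 tilt [ 0.002  0.    -1.   ] turn 0.54 shift [ 0.45 -7.59 -2.57]
```

Request:
{"method": "play_rows", "body": {"series": [[0.1,[0,0,-0.3],[0,0,0]],[0.1,[0,0,-0.7],[0,0,0]],[0.1,[0,0,-0.8],[0,0,0]],[0.1,[0,0,-0.8],[0,0,0.54]],[0.1,[0.05,-0.5,0],[0,0,0]],[0.1,[0.05,-0.83,0],[0,0,0]],[0.1,[0.05,-0.83,0],[0,0,0]],[0.1,[0.05,-0.83,0],[0,0,0]]]}}

```text
t: 12.8
tool_pos: [0.5026, 0.0277, 0.1691]
tool_rot: [0.035, -3.141, -0.001]
contact_force: [1.6, 0.6, -2.2]
opening: 0.0202
grip_force: 39.6
```

Request:
{"method": "play_rows", "body": {"series": [[0.1,[0.05,-0.83,0],[0,0,0]],[0.1,[0.05,-0.83,0],[0,0,0]],[0.1,[0.05,-0.83,0],[0,0,0]],[0.1,[0.05,-0.83,0],[0,0,0]],[0.1,[0.05,-0.83,0],[0,0,0]],[0.1,[0,-0.45,0],[0,0,0]],[0.1,[0,0,0],[0,0,0]],[0.1,[0,0,0],[0,0,0]]]}}

```text
t: 13.8
tool_pos: [0.4959, -0.2006, 0.169]
tool_rot: [0.035, -3.141, -0.002]
contact_force: [-0.4, -0.4, -2.1]
opening: 0.0201
grip_force: 39.6
```

```bash
python3 - <<'E'
from h import *
go(.4968,-.2015,.0385,1.22)
E
```

```text
t 13.8 pos [ 0.4959 -0.2006  0.169 ] yaw 1.29 tilt [-0.001  0.001 -1.   ] turn 0.01 shift [-0.02 -0.02  2.61]
```

Request:
{"method": "play_rows", "body": {"series": [[0.1,[-0.02,-0.02,0.8],[0,0,0]],[0.1,[0,0,0.9],[0,0,0]],[0.1,[0,0,0.5],[0,0,0]],[0.1,[0,0,0.3],[0,0,0]],[0.1,[0,0,0.1],[0,0,0]],[0.1,[0,0,0.02],[0,0,0]],[0.1,[0,0,0],[0,0,0]]]}}

```text
t: 14.68
tool_pos: [0.4979, -0.203, 0.0396]
tool_rot: [-0.034, 3.139, -0.002]
contact_force: [0.3, -0.3, -1.6]
opening: 0.0197
grip_force: 39.8
```

Request:
{"method": "play_rows", "body": {"series": [[0.1,[0,0,0.02],[0,0,0]],[0.1,[0,0,0],[0,0,0]]]}}

```text
t: 14.92
tool_pos: [0.4972, -0.2028, 0.0377]
tool_rot: [-0.034, 3.141, -0.001]
contact_force: [-0.1, 0.4, -1.8]
opening: 0.0195
grip_force: 39.8
```

Request:
{"method": "play_rows", "body": {"series": [[0.1,[0,0,0.03],[0,0,0]],[0.1,[0,0,0],[0,0,0]]]}}

```text
t: 15.18
tool_pos: [0.4974, -0.2029, 0.0368]
tool_rot: [-0.034, 3.141, -0.001]
contact_force: [-1.6, 0.8, 4.0]
opening: 0.0198
grip_force: 40.1
```

Request:
{"method": "play_rows", "body": {"series": [[0.5,[0,0,0],[0,0,0]],[1,[0,0,0],[0,0,0]],[1,[0,0,0],[0,0,0]],[1,[0,0,0],[0,0,0]],[1,[0,0,-0.5],[0,0,0]],[1,[0,0,-0.9],[0,0,0]],[1,[0,0,-0.9],[0,0,0]],[1,[0,0,-0.3],[0,0,-0.54]]]}}

```text
t: 16.18
tool_pos: [0.4987, -0.2035, 0.1699]
tool_rot: [-0.156, 3.132, -0.005]
contact_force: [0.2, 0.3, -0.4]
opening: 0.0853
grip_force: 0.0
```

```bash
python3 - <<'E'
from h import *
d=grab('wrist','w6.png');go(.5855,.185,.15,5.57);print(proj(d,[.497,-.203,.070]),proj(d,[.497,-.203,.006]))
E
```

```text
t 16.225 pos [ 0.4991 -0.2037  0.1707] yaw 5.8 tilt [ 0.006 -0.004 -1.   ] turn 0.03 shift [-2.47  7.57  0.41]
[252.85063423 191.8583452 ] [252.78742442 175.29930948]
```

View pics/w6.png

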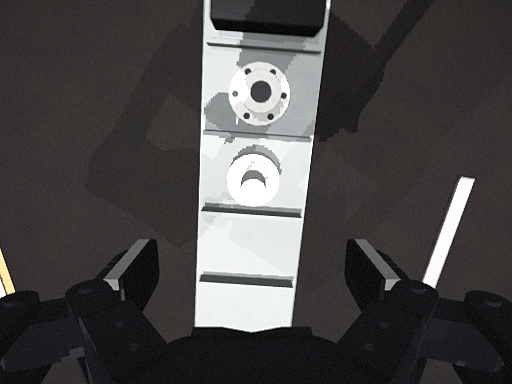

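Bush (260,92) and spindle (253,187) stand upright near the middle of the first two compartments. Next is the sleeve.

Request:
{"method": "play_rows", "body": {"series": [[1,[-0.27,0.84,0],[0,0,0]],[1,[-0.27,0.84,0],[0,0,0]],[1,[-0.27,0.84,0],[0,0,0]],[1,[-0.27,0.84,0],[0,0,0]],[1,[-0.27,0.84,0],[0,0,0]],[1,[-0.27,0.84,0],[0,0,0]],[1,[-0.27,0.84,0],[0,0,0]],[1,[-0.27,0.84,0],[0,0,0]]]}}

```text
t: 17.23
tool_pos: [0.5716, 0.1437, 0.1647]
tool_rot: [0.151, -3.137, 0.0]
contact_force: [0.2, -0.4, 0.3]
opening: 0.0853
grip_force: 0.0
```

Request:
{"method": "play_rows", "body": {"series": [[1,[-0.27,0.84,0],[0,0,0]],[1,[0,0,0.4],[0,0,0]],[1,[0,0,0],[0,0,0]],[1,[0,0,0],[0,0,0]]]}}

```text
t: 17.73
tool_pos: [0.5808, 0.1843, 0.1451]
tool_rot: [0.15, -3.137, 0.001]
contact_force: [-0.3, -0.1, 0.2]
opening: 0.0855
grip_force: 0.0
```

```bash
python3 - <<'E'
from h import *
d=grab('wrist','w7.png');g=cv2.cvtColor(d['color'],cv2.COLOR_BGR2GRAY)
u,v=proj(d,[.5865,.185,.07]);print(u,v)
m=(g<150).astype(np.uint8);n,l,s,c=cv2.connectedComponentsWithStats(m);k=l[int(v),int(u)];p=ray(d,*c[k],.07);print(s[k],p)
go(p[0],p[1],.026,5.57)
E
```

```text
251.81074911936258 210.969843805028
[234 194  35  33 909] [0.58572119 0.18461681 0.07      ]
t 17.775 pos [0.5813 0.1844 0.1458] yaw 5.48 tilt [-0. -0. -1.] turn -0.01 shift [-0.09 -0.    2.4 ]
```

Request:
{"method": "play_rows", "body": {"series": [[1,[-0.09,0,0.5],[0,0,0]],[1,[0,0,0.8],[0,0,0]],[1,[0,0,0.6],[0,0,0]],[1,[0,0,0.4],[0,0,0]],[0.3,[0,0,0],[0,0,0]],[0.3,[0,0,0],[0,0,0]],[0.3,[0,0,0],[0,0,0]],[0.3,[0,0,0],[0,0,0]]]}}

```text
t: 18.77
tool_pos: [0.5874, 0.1861, 0.033]
tool_rot: [-0.153, 3.134, 0.0]
contact_force: [-0.5, -1.0, 5.6]
opening: 0.038
grip_force: 40.5
```

Request:
{"method": "play_rows", "body": {"series": [[0.3,[0,0,0],[0,0,0]],[0.3,[0,0,0],[0,0,0]]]}}

```text
t: 19.02
tool_pos: [0.5874, 0.1861, 0.033]
tool_rot: [-0.153, 3.134, 0.0]
contact_force: [0.5, -0.3, 6.5]
opening: 0.0383
grip_force: 40.5
```

```bash
python3 - <<'E'
from h import *
go(.5747,-.1998,.16,1.22)
E
```

```text
t 19.025 pos [0.5874 0.1861 0.033 ] yaw 5.57 tilt [ 0.004  0.    -1.   ] turn 0.54 shift [ 0.42 -7.71 -2.54]
```

Request:
{"method": "play_rows", "body": {"series": [[0.3,[0,0,-0.3],[0,0,0]],[0.3,[0,0,-0.7],[0,0,0]],[0.3,[0,0,-0.8],[0,0,0]],[0.3,[0,0,-0.8],[0,0,0.54]],[0.3,[0.04,-0.5,0],[0,0,0]],[0.3,[0.04,-0.83,0],[0,0,0]],[0.3,[0.04,-0.83,0],[0,0,0]],[0.3,[0.04,-0.83,0],[0,0,0]]]}}

```text
t: 20.02
tool_pos: [0.5803, 0.0352, 0.161]
tool_rot: [0.035, -3.141, -0.0]
contact_force: [0.7, -0.0, -2.6]
opening: 0.0378
grip_force: 40.5
```

Request:
{"method": "play_rows", "body": {"series": [[0.3,[0.04,-0.83,0],[0,0,0]],[0.3,[0.04,-0.83,0],[0,0,0]],[0.3,[0.04,-0.83,0],[0,0,0]],[0.3,[0.04,-0.83,0],[0,0,0]],[0.3,[0.04,-0.83,0],[0,0,0]],[0.3,[0,-0.57,0],[0,0,0]],[0.3,[0,0,0],[0,0,0]],[0.3,[0,0,0],[0,0,0]]]}}

```text
t: 21.02
tool_pos: [0.5759, -0.1993, 0.1607]
tool_rot: [0.035, -3.141, -0.001]
contact_force: [0.4, 0.4, -1.9]
opening: 0.0382
grip_force: 40.7
```

```bash
python3 - <<'E'
from h import *
go(.5755,-.1998,.0308,1.22)
E
```

```text
t 21.025 pos [ 0.5759 -0.1993  0.1607] yaw 1.26 tilt [-0.001  0.001 -1.   ] turn 0.0 shift [ 0.01 -0.01  2.6 ]
```

Request:
{"method": "play_rows", "body": {"series": [[0.3,[0,0,0.8],[0,0,0]],[0.3,[0,0,0.9],[0,0,0]],[0.3,[0,0,0.5],[0,0,0]],[0.3,[0,0,0.3],[0,0,0]],[0.3,[0,0,0.1],[0,0,0]],[0.3,[0,0,0.03],[0,0,0]],[0.3,[0,0,0],[0,0,0]]]}}

```text
t: 21.9
tool_pos: [0.5771, -0.2003, 0.0306]
tool_rot: [-0.034, 3.139, -0.001]
contact_force: [-0.5, -0.6, -2.2]
opening: 0.0381
grip_force: 40.7
```

Request:
{"method": "play_rows", "body": {"series": [[0.3,[0,0,0.03],[0,0,0]],[0.3,[0,0,0],[0,0,0]]]}}

```text
t: 22.15
tool_pos: [0.577, -0.2004, 0.0291]
tool_rot: [-0.034, 3.14, -0.001]
contact_force: [-0.9, 0.2, 2.0]
opening: 0.0381
grip_force: 40.8
```

Request:
{"method": "play_rows", "body": {"series": [[0.6,[0,0,0],[0,0,0]],[1,[0,0,0],[0,0,0]],[1,[0,0,0],[0,0,0]],[1,[0,0,0],[0,0,0]],[1,[0,0,-0.5],[0,0,0]],[1,[0,0,-0.9],[0,0,0]],[1,[0,0,-0.9],[0,0,0]],[1,[0,0,-0.3],[0,0,-0.54]]]}}

```text
t: 23.15
tool_pos: [0.578, -0.2008, 0.1622]
tool_rot: [-0.156, 3.132, -0.005]
contact_force: [0.7, -0.4, 0.5]
opening: 0.0856
grip_force: 0.0
```

```bash
python3 - <<'E'
from h import *
d=grab('wrist','w8.png');go(.6665,.1915,.15,5.57)
g=cv2.cvtColor(d['color'],cv2.COLOR_BGR2GRAY)
u,v=proj(d,[.5755,-.200,.066]);m=(g<150).astype(np.uint8);n,l,s,c=cv2.connectedComponentsWithStats(m);k=l[int(v),int(u)];p=ray(d,*c[k],.066);print(s[k],p)
e=p[:2]-[.5358,-.2006];print(e@[.9998,.0213],e@[-.0213,.9998])
E
```

```text
t 23.2 pos [ 0.5783 -0.2009  0.163 ] yaw 5.8 tilt [ 0.007 -0.003 -1.   ] turn 0.03 shift [-2.52  7.64  0.26]
[237 177  32  30 731] [ 0.57557217 -0.20060141  0.066     ]
0.0397641889292652 -0.000848557030804252
```

Sleeve is centred to within 1 mm. Last is the collar.

Request:
{"method": "play_rows", "body": {"series": [[1,[-0.28,0.85,0],[0,0,0]],[1,[-0.28,0.85,0],[0,0,0]],[1,[-0.28,0.85,0],[0,0,0]],[1,[-0.28,0.85,0],[0,0,0]],[1,[-0.28,0.85,0],[0,0,0]],[1,[-0.28,0.85,0],[0,0,0]],[1,[-0.28,0.85,0],[0,0,0]],[1,[-0.28,0.85,0],[0,0,0]]]}}

```text
t: 24.2
tool_pos: [0.6544, 0.1507, 0.1566]
tool_rot: [0.151, -3.137, 0.0]
contact_force: [0.3, -0.7, -1.1]
opening: 0.0852
grip_force: 0.0
```

Request:
{"method": "play_rows", "body": {"series": [[1,[-0.28,0.85,0],[0,0,0]],[1,[0,0,0.4],[0,0,0]],[1,[0,0,0],[0,0,0]],[1,[0,0,0],[0,0,0]]]}}

```text
t: 24.7
tool_pos: [0.664, 0.1917, 0.137]
tool_rot: [0.15, -3.136, 0.001]
contact_force: [0.7, 0.1, 0.2]
opening: 0.0847
grip_force: 0.0
```

```bash
python3 - <<'E'
from h import *
d=grab('wrist','w9.png');g=cv2.cvtColor(d['color'],cv2.COLOR_BGR2GRAY)
u,v=proj(d,[.6665,.1915,.054]);print(u,v)
m=(g<150).astype(np.uint8);n,l,s,c=cv2.connectedComponentsWithStats(m);k=l[int(v),int(u)];p=ray(d,*c[k],.054);print(s[k],p)
go(p[0],p[1],.021,5.57)
E
```

```text
251.01958776165344 203.6140910974482
[ 226  181   50   48 1830] [0.66720621 0.19115715 0.054     ]
t 24.75 pos [0.6644 0.1918 0.1377] yaw 5.48 tilt [-0. -0. -1.] turn -0.01 shift [-0.05 -0.02  2.33]
```

View pics/w9.png

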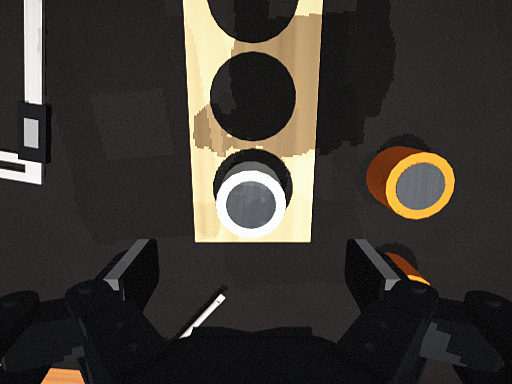

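Collar bore is at (251,205), which puts it at (0.667, 0.191). Orange look-alike (421,184) is about 13 cm off and low, so the fingers clear it.

Request:
{"method": "play_rows", "body": {"series": [[1,[-0.03,-0.03,0.6],[0,0,0]],[1,[0,0,0.8],[0,0,0]],[1,[0,0,0.6],[0,0,0]],[1,[0,0,0.4],[0,0,0]],[0.45,[0,0,0],[0,0,0]],[0.45,[0,0,0],[0,0,0]],[0.45,[0,0,0],[0,0,0]],[0.45,[0,0,0],[0,0,0]]]}}

```text
t: 25.75
tool_pos: [0.6674, 0.1918, 0.0198]
tool_rot: [-0.153, 3.135, 0.0]
contact_force: [0.9, -0.8, 3.3]
opening: 0.0517
grip_force: 42.6
```

Request:
{"method": "play_rows", "body": {"series": [[0.45,[0,0,0],[0,0,0]],[0.45,[0,0,0],[0,0,0]]]}}

```text
t: 26.0
tool_pos: [0.6674, 0.1918, 0.0198]
tool_rot: [-0.153, 3.135, 0.0]
contact_force: [0.3, -0.8, 5.5]
opening: 0.0522
grip_force: 42.7
```

```bash
python3 - <<'E'
from h import *
go(.653,-.1982,.15,1.22)
E
```

```text
t 26.0 pos [0.6674 0.1918 0.0198] yaw 5.58 tilt [ 0.003  0.    -1.   ] turn 0.54 shift [ 0.45 -7.79 -2.6 ]
```

Request:
{"method": "play_rows", "body": {"series": [[0.45,[0,0,-0.3],[0,0,0]],[0.45,[0,0,-0.7],[0,0,0]],[0.45,[0,0,-0.8],[0,0,0]],[0.45,[0,0,-0.8],[0,0,0.54]],[0.45,[0.05,-0.5,0],[0,0,0]],[0.45,[0.05,-0.83,0],[0,0,0]],[0.45,[0.05,-0.83,0],[0,0,0]],[0.45,[0.05,-0.83,0],[0,0,0]]]}}

```text
t: 27.0
tool_pos: [0.6572, 0.0398, 0.1451]
tool_rot: [0.035, -3.137, 0.0]
contact_force: [0.5, -1.1, -3.2]
opening: 0.0521
grip_force: 42.4
```

Request:
{"method": "play_rows", "body": {"series": [[0.45,[0.05,-0.83,0],[0,0,0]],[0.45,[0.05,-0.83,0],[0,0,0]],[0.45,[0.05,-0.83,0],[0,0,0]],[0.45,[0.05,-0.83,0],[0,0,0]],[0.45,[0.05,-0.83,0],[0,0,0]],[0.45,[0,-0.65,0],[0,0,0]],[0.45,[0,0,0],[0,0,0]],[0.45,[0,0,0],[0,0,0]]]}}

```text
t: 28.0
tool_pos: [0.6507, -0.198, 0.1459]
tool_rot: [0.034, -3.138, -0.003]
contact_force: [0.3, 0.3, -2.4]
opening: 0.0517
grip_force: 42.5
```

```bash
python3 - <<'E'
from h import *
go(.653,-.1982,.0175,1.22)
E
```

```text
t 28.0 pos [ 0.6507 -0.198   0.1459] yaw 1.24 tilt [-0.003  0.002 -1.   ] turn 0.0 shift [-0.05 -0.    2.57]
```

Request:
{"method": "play_rows", "body": {"series": [[0.45,[-0.03,0,0.8],[0,0,0]],[0.45,[0,0,0.9],[0,0,0]],[0.45,[0,0,0.5],[0,0,0]],[0.45,[0,0,0.27],[0,0,0]],[0.45,[0,0,0.1],[0,0,0]],[0.45,[0,0,0.0],[0,0,0]],[0.45,[0,0,0],[0,0,0]]]}}

```text
t: 28.88
tool_pos: [0.6547, -0.1986, 0.021]
tool_rot: [-0.035, 3.139, -0.002]
contact_force: [0.2, -0.5, -1.8]
opening: 0.052
grip_force: 42.6
```

Request:
{"method": "play_rows", "body": {"series": [[0.45,[0,0,0.02],[0,0,0]],[0.45,[0,0,0],[0,0,0]]]}}

```text
t: 29.12
tool_pos: [0.6538, -0.1984, 0.0187]
tool_rot: [-0.034, 3.141, -0.0]
contact_force: [-0.3, -0.4, -3.1]
opening: 0.0517
grip_force: 42.6
```

Request:
{"method": "play_rows", "body": {"series": [[0.45,[0,0,0.04],[0,0,0]],[0.45,[0,0,0],[0,0,0]]]}}

```text
t: 29.38
tool_pos: [0.6533, -0.1982, 0.016]
tool_rot: [0.034, -3.141, -0.0]
contact_force: [-0.4, 1.1, -2.4]
opening: 0.0515
grip_force: 42.6
```

Request:
{"method": "play_rows", "body": {"series": [[0.45,[0,0,0.02],[0,0,0]],[0.45,[0,0,0],[0,0,0]]]}}

```text
t: 29.62
tool_pos: [0.6536, -0.1983, 0.0158]
tool_rot: [0.034, -3.141, -0.0]
contact_force: [-3.2, 1.1, 2.2]
opening: 0.0521
grip_force: 42.9
```

Request:
{"method": "play_rows", "body": {"series": [[0.7,[0,0,0],[0,0,0]],[1,[0,0,0],[0,0,0]],[1,[0,0,0],[0,0,0]],[1,[0,0,0],[0,0,0]],[1,[0,0,-0.5],[0,0,0]],[1,[0,0,-0.9],[0,0,0]],[1,[0,0,-0.9],[0,0,0]],[1,[0,0,-0.9],[0,0,0]]]}}

```text
t: 30.62
tool_pos: [0.6535, -0.1982, 0.1767]
tool_rot: [-0.034, 3.141, -0.0]
contact_force: [0.4, 0.1, 0.6]
opening: 0.0854
grip_force: 0.0
```

Request:
{"method": "play_rows", "body": {"series": [[1,[0,0,-0.5],[0,0,0]],[1,[0,0,0],[0,0,0]],[1,[0,0,0],[0,0,0]]]}}

```text
t: 31.0
tool_pos: [0.6528, -0.1979, 0.1984]
tool_rot: [0.034, -3.139, -0.002]
contact_force: [-0.8, -0.3, -0.7]
opening: 0.0854
grip_force: 0.0
```

```bash
python3 - <<'E'
from h import *
d=grab('wrist','w10.png')
rc=np.array([.5358,-.2006]);ra=np.array([.9998,.0213])
g=cv2.cvtColor(d['color'],cv2.COLOR_BGR2GRAY)
for x,z in((-.117,.066),(-.039,.070),(.039,.066),(.117,.05)):
    u,v=proj(d,np.append(rc+ra*x,z));m=(g<150).astype(np.uint8);n,l,s,c=cv2.connectedComponentsWithStats(m);k=l[int(v),int(u)];p=ray(d,*c[k],z)[:2]-rc;print(u,v,s[k],p@ra,p@[-.0213,.9998])
E
```

```text
251.29867364699945 -132.70701696583194 [     0      0    512    384 165640] 0.13371496566901034 0.003601864082193794
251.27131351375988 -11.249769254649948 [     0      0    512    384 165640] 0.1325175723633856 0.003546526613562539
251.24021566425742 95.3560847829136 [236  80  30  32 756] 0.0392636087321619 -0.0005937978736769387
251.2060776137742 181.37123813693728 [232 169  39  32 707] 0.12238951717028207 0.0005299999685933984
```

View pics/w10.png

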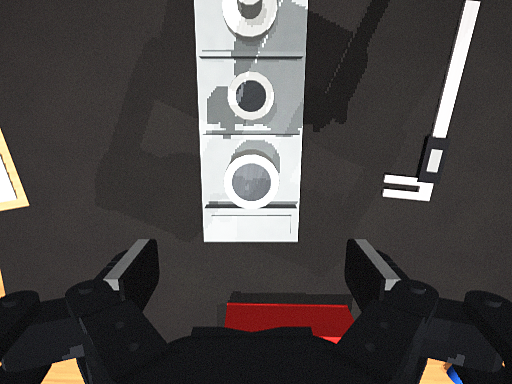

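Sleeve (251,96), collar (251,182) and spindle (249,8) all stand upright and centred, and the arm is clear. Handing in.

```bash
python3 -c "
from station import ctrl
print(ctrl.finish_job())"
```

```text
the job is handed in; nothing more can be done
None
```

All four parts were moved to the rack and the job was handed in at about 31 s. From the stop block the order is flanged bush, spindle, sleeve, collar, all standing upright near the middle of their compartments in the last wrist pictures. The judge's verdict was not shown.

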